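# Feed a portafilter handle and hold it bore up

## Task

Push the carrier of the handle-fitting jig along its rail to the other stop, so that the wooden portafilter handle on it comes out from between the feed guides. Then pick up that handle, stand it upright over the feeler pin and lower one end onto the pin to feel whether that end has the blind bore; turn it over if need be, and finish still holding it in the gripper, upright with the bore facing up, at rest and clear of the jig, with its middle about 20 cm above the worktop. Leave the spare handle in its cradle and the carrier at its new stop, and do not disturb the things around.

Things in the scene. Friction and masses are not known exactly. Their poses are not given: they have to be found in the camera images.
- jig: fixed jig: aluminium plate 12 mm thick, x -33 to 33, y -276 to 170 mm. Origin on the worktop under the carrier's new stop; x away from the robot, y along the rail, yaw up to 0.12 rad. Two feed guides (sheets at x = +-30, y -203 to -117 mm, 70 mm high) flank the carrier's first stop at y = -160, so the handle cannot be grasped there. Feeler pin at y = 130
- carrier (a joint): travel of the black carrier (m): 0 at its first stop (jig y = -160 mm, between the guides; runs start here), 0.16 at the other stop (y = 0); it grows towards the jig's +y. A brass tumbler weight at its +x side (jig x 35 to 60, y -146 to -54 mm, up to 75 mm high) is geared to it: it drives the carrier back before half-way and on to the end stop past half-way (up to 2 N; drag 12 N per m/s)
- push_post (a point): upright steel post at the carrier's -y end, to push it by: 16 mm across, top 58 mm above the worktop; this point is on its axis, 45 mm above the worktop, 77 mm towards -y from the carrier's middle. Behind it (-y) the carrier's plate, top 27 mm above the worktop, goes on for 10 mm
- stop_b (a point): centre of the carried handle once the carrier is at its new stop: 75 mm above the worktop, axes as the jig's. The handle lies along y in two V-blocks (7 mm thick, 26 mm either side of the middle, tops 9 mm below its axis, 20 mm out). Nothing stands beside it: it can be grasped across x, also with the tool leaning 45 degrees to +y or -y, and laid back
- pin_tip (a point): tip of the upright feeler pin: 8 mm across, tip 56 mm above the worktop, 24 mm proud of a boss 40 mm across; z up. A handle standing solid end down on the tip has its middle 116 mm above the worktop; bored end down it slips over the pin onto the boss, its middle at 92 mm
- spare_rest (a point): place of the spare handle's middle in the fixed spare cradle beside the feed guides, 75 mm above the worktop, 85 mm towards +x and 180 mm towards -y from the jig's origin; axes as the jig's
- handle_1: turned wooden portafilter handle, a cylinder 36 mm across, 120 mm long, about 110 g, ends alike in outline. One end is solid, the other has a blind bore 16 mm wide, 29 mm deep. Origin at its centre, y along its length; the frame does not tell which end is bored. Starts lying along the jig's y, on the carrier or in the spare cradle (the two handles swap)
- handle_2: turned wooden portafilter handle, a cylinder 36 mm across, 120 mm long, about 110 g, ends alike in outline. One end is solid, the other has a blind bore 16 mm wide, 29 mm deep. Origin at its centre, y along its length; the frame does not tell which end is bored. Starts lying along the jig's y, on the carrier or in the spare cradle (the two handles swap)
- shaker: upright cocoa shaker with a domed pierced top, 62 mm across, 106 mm high, bystander; origin under its centre
- shot_timer: pale shot timer lying flat, 70 x 70 x 20 mm, bystander; origin under its centre

How it is judged (in metres and radians):
On the way, in this order (a step that is already met when the one before it is completed fails the run):
1. the carrier stands at its new stop (value of joint carrier above 0.152 m), for 0.3 s.
2. a handle is upright over the feeler pin and one end rests on the pin or, slipped over it, on its boss (((horizontal distance between handle_1 and pin_tip below 0.015 m and angle between the y axis of handle_1 and the z axis of pin_tip, either way round below 0.3 rad and height (world z) of handle_1 below 0.126 m and contact force between handle_1 and jig above 0.5 N) or (horizontal distance between handle_2 and pin_tip below 0.015 m and angle between the y axis of handle_2 and the z axis of pin_tip, either way round below 0.3 rad and height (world z) of handle_2 below 0.126 m and contact force between handle_2 and jig above 0.5 N))), for 0.1 s.
At the end, for the whole second after the job is handed in: The handle from the carrier is held in the fingers (over 2 N), not touching the jig, bored end up within 0.3 rad of vertical, its middle 150 to 280 mm up, under 30 mm/s; the carrier is within 8 mm of its new stop, the spare handle within 12 mm of its place (value of joint carrier above 0.152 m and ((contact force between the fingers and handle_1 above 2 N and contact force between handle_1 and jig below 0.1 N and angle between handle_1_c0's own z axis and vertical below 0.3 rad and height (world z) of handle_1 between 0.15 and 0.28 m and linear speed of handle_1 below 0.03 m/s and distance between handle_2 and spare_rest below 0.012 m) or (contact force between the fingers and handle_2 above 2 N and contact force between handle_2 and jig below 0.1 N and angle between handle_2_c0's own z axis and vertical below 0.3 rad and height (world z) of handle_2 between 0.15 and 0.28 m and linear speed of handle_2 below 0.03 m/s and distance between handle_1 and spare_rest below 0.012 m))); the arm keeps its last pose, push and grip.
It fails at once if a bystander is moved by more than 3 cm (distance of any of shaker, shot_timer from where it was at the start of the episode above 0.03 m).
It also fails if it takes over 72 s, if anything falls off the work surface, if the arm or the gripper's body presses on something with over 40 N, if the wrist force passes 120 N, or if a joint passes its speed limit or range.

## Robot

A 7-joint arm with a two-finger parallel gripper is mounted at the origin on a cart in front of the work surface, level with it; the furniture and walls round the work are solid. World frame = base frame: x ahead of the robot, y to its left, z up, the work surface at z = 0. Lengths are in mm, angles in rad, forces in N, time in s.
With the tool pointing down it reaches from about 400 to 875 mm from the base axis. Payload 4.4 kg.
Tool frame: the origin (TCP) lies at the very end of the fingers, on their centre line; the grasp point (between the pads) lies 19 mm behind it; z points along the fingers, y is the direction in which the jaws open and shut (so a half turn about z gives the same grasp; the last joint's range is limited). The gripper opens to 85 mm and grips with 20 to 120 N. Pads are 22 mm wide; open, the fingers measure 114 mm over their backs; the gripper's body (76 mm by 85 mm) begins 54 mm behind the grasp point. The pads swing forward as they close: fully open they stand 13 mm farther back than shut.
Start: joints at [-1.413, 0.628, 0.038, 1.517, -0.027, 0.996, -0.02], TCP at [144.233, 633.81, 231.313] pointing down, gripper open.
Joint ranges: [-3.06, 3.06], [-0.37, 2.12], [-1.25, 1.32], [0.18, 2.47], [-1.1, 4.24], [0.23, 1.98], [-2.94, 2.94]. Speed limits (rad/s): [2.57, 2.57, 3.14, 3.14, 3.14, 3.14, 3.14].

## Interface

Orientations are given as [roll, pitch, yaw] about the fixed x, y, z axes, in that order (R = Rz(yaw) Ry(pitch) Rx(roll)).
In Python, from cell import read_state, get_image, calibration, finish_job gives the robot as it stands. The module is installed in compiled form; this text tells all that it offers.
- The arm moves only by the tool apply_moves, never from a script. Its argument "increments" is a list of rows, each an object of numbers: "tx", "ty", "tz": the shift along the world's x, y, z in m; "rx", "ry", "rz": the turn, a rotation vector about the world's x, y, z in units of 5 degrees (1.0 is 5 degrees); "claw": the finger opening in m, from 0 to 0.0854. In form: [{"tx": .., "ty": .., "tz": .., "rx": .., "ry": .., "rz": .., "claw": ..}, ...]. A call has 1 to 12 rows; each row is the pose to reach, as a shift and turn from the pose commanded when the call began; what a row does not reach only later rows make up. A row lasts 1/10 s, in which the tool goes at most 50 mm and 8.59 degrees, less where a joint would pass 70% of its speed; a pose out of reach is approached as far as the arm can. A call with a gripper value outside its range is refused whole. The fingers move at their own pace and stop on an object; the grip force is fixed at half the most. Time passes only in rows, so rows that repeat a pose let the fingers close. It gives the time, the measured TCP pose, the force and the opening at its end, in the units of the state.
- read_state(): the state, without advancing time (a new reading comes with each control period).
- get_image(name): name is "scene" or "top"; returns the picture (480x640x3 uint8, red, green, blue); there is no depth.
- calibration(name): a dict with "camera_matrix" (3x3 intrinsics, pixels), "origin" and "attitude" of the camera in the world. Camera axes: x right, y up, looking along -z (the intrinsics and any distortion apply to the point x, -y, -z); pixel columns grow to the right and rows downward; lengths in mm; the calibration is good to about 2 mm. A picture is of the moment at which its call begins. calibration takes no time and is no camera call.
- finish_job(): hands the job in, once; it reports no verdict.
The state is a dict: "clock": time; "qpos": joint angles; "qd": joint speeds; "tau": joint torques, N m; "eef_pos": TCP position; "tool_rot": TCP orientation; "force": force on the tool from outside, world axes, zero at the start; "torque": the same for the moment, N m; "width": finger opening in mm.
Only numpy, scipy, OpenCV 4.12 (cv2) and the standard library are available. Lean on these libraries where they do the work, as an engineer would, in place of code of your own. Each camera call takes 0.05 s, during which the arm holds its last target. There are 200 camera calls.

## Working session

There is one attempt and no reset: what is moved stays moved. The work goes in short steps, Python scripts to look and compute and a tool call to move; the robot and the scene stay as the last step left them, time stands still between calls to the robot, and variables do not carry over. Pictures are saved under pics/ and viewed, about 8 in all and at most 12, crops included, and the job is handed in when it is done.

Besides the shell and the picture viewer there is one more tool, called after ">>>" as name(argument=value, ...), one argument or row to a line, values as JSON. apply_moves: Moves the arm, as the interface text tells. Its arguments: {"type":"object","properties":{"increments":{"type":"array"}},"required":["increments"]}

```bash
mkdir -p pics; python3 - <<'E'
from cell import *
import cv2
for n in("scene","top"):
    cv2.imwrite(f"pics/{n}0.png",get_image(n)[:,:,::-1]); print(n,calibration(n))
print(read_state())
E
```

```text
scene {'camera_matrix': array([[508.45208473,   0.        , 312.55280568],
       [  0.        , 508.45208473, 237.87646695],
       [  0.        ,   0.        ,   1.        ]]), 'origin': array([-580.10325734, -791.67784883,  685.83732225]), 'attitude': array([ 1.15829388,  0.00130793, -0.97009425])}
top {'camera_matrix': array([[501.12269661,   0.        , 322.58076529],
       [  0.        , 501.12269661, 234.49346515],
       [  0.        ,   0.        ,   1.        ]]), 'origin': array([3.15499490e+02, 2.54118447e-01, 1.40928035e+03]), 'attitude': array([ 0.16157354, -0.0054398 , -1.57559854])}
{'clock': 0.1, 'qpos': array([-1.41282624,  0.62925292,  0.03845543,  1.51828834, -0.02702033,
        0.99631341, -0.0199906 ]), 'qd': array([ 0.00046701, -0.00108541,  0.00020226, -0.00209137, -0.0012386 ,
       -0.00097457,  0.002206  ]), 'tau': array([ 3.33400501e-03, -5.64528072e+01,  1.23045590e+00, -1.93974137e+01,
        1.12526072e-02,  5.32980688e-03,  2.76123231e-06]), 'eef_pos': array([144.08293797, 633.23865496, 230.4752071 ]), 'tool_rot': array([-3.13984873e+00,  7.41803942e-06,  2.91781182e+00]), 'force': array([-0.1094881 ,  0.045336  , -0.01330347]), 'torque': array([-0.03090584, -0.02439652, -0.00634341]), 'width': 85.30077508041278}
```

View pics/top0.png

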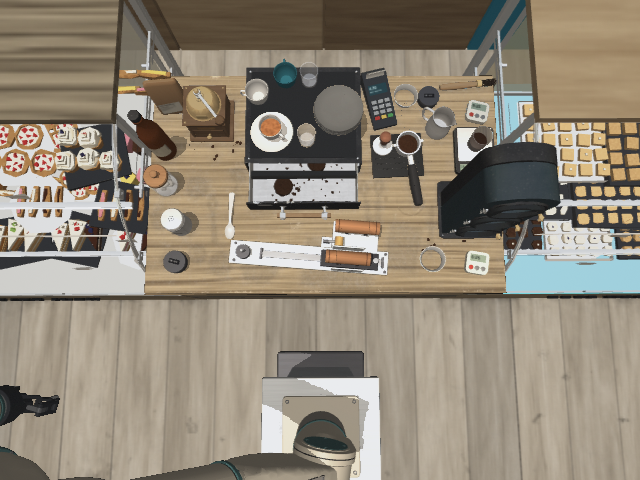

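View pics/scene0.png

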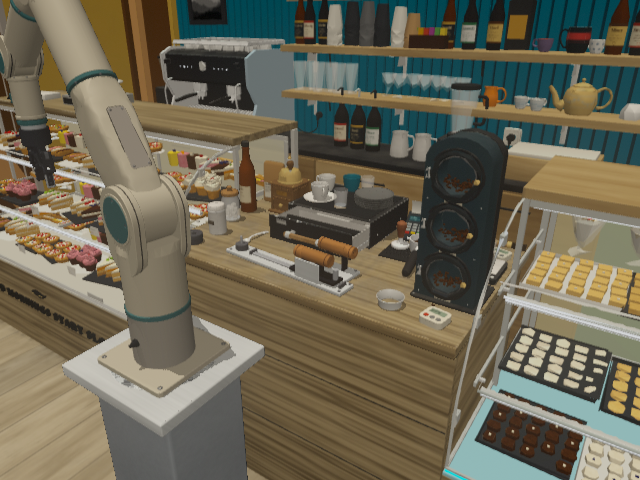

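The top view shows the jig plate from about (230,240) to (388,275). The carried handle is at (350,258), the spare at (358,227) and the pin boss at (243,252). I'll enlarge both views.

```bash
cat > h.py <<'E'
from cell import *
import numpy as np, cv2
from scipy.spatial.transform import Rotation as R
C={n:calibration(n) for n in("scene","top")}
def proj(n,P):
    c=C[n]; p=R.from_euler('xyz',c['attitude']).inv().apply(np.atleast_2d(P)-c['origin'])
    q=p*[1,-1,-1]; q=q@c['camera_matrix'].T; return q[:,:2]/q[:,2:]
def ray(n,u,z):
    c=C[n]; d=np.linalg.inv(c['camera_matrix'])@[u[0],u[1],1]; d=R.from_euler('xyz',c['attitude']).apply(d*[1,-1,-1])
    return c['origin']+d*(z-c['origin'][2])/d[2]
def jig2w(P,x0,y0,yaw): return R.from_euler('z',yaw).apply(np.atleast_2d(P))+[x0,y0,0]
def crop(n,x,y,w,h,s,f,im=None):
    im=get_image(n)[:,:,::-1].copy() if im is None else im
    cv2.imwrite(f,cv2.resize(im[y:y+h,x:x+w],None,fx=s,fy=s,interpolation=cv2.INTER_CUBIC))
E
python3 - <<'E'
from h import *
a=cv2.imread("pics/top0.png"); b=cv2.imread("pics/scene0.png")
A=cv2.resize(a[205:290,220:400],None,fx=4.4,fy=4.4,interpolation=2);B=cv2.resize(b[215:305,215:375],None,fx=2.4,fy=2.4,interpolation=2)
crop(0,220,205,180,85,4.4,"pics/t1.png",a)
for p in [(230,240),(387,275)]: print(ray("top",p,12))
E
```

```text
[528.51619009 252.45760135  12.        ]
[ 427.99104059 -187.64421915   12.        ]
```

View pics/t1.png

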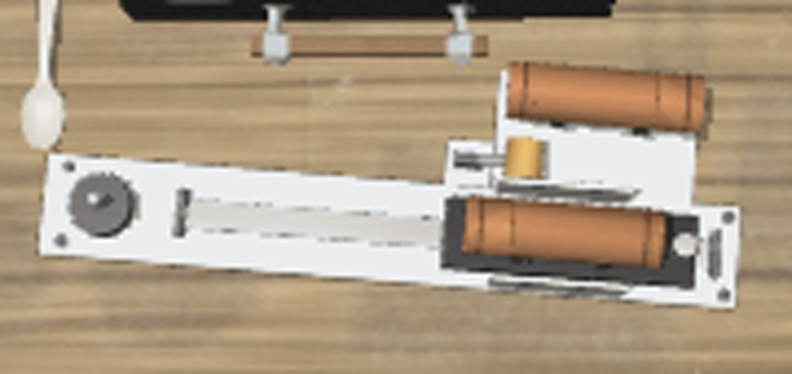

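```bash
python3 - <<'E'
from h import *
from scipy.optimize import least_squares
pts=np.array([(50,152),(740,208),(735,308),(40,254),(686,243),(101,205)],float); px=(pts+.5)/4.4-.5+[220,205]
J=np.array([(33,170,12),(33,-276,12),(-33,-276,12),(-33,170,12),(0,-237,58),(0,130,32)],float)
r=least_squares(lambda v:(proj("top",jig2w(J,*v))-px).ravel(),[480,30,0]); print(r.x,r.fun.reshape(-1,2).round(2)); v=r.x; np.save("jig.npy",v)
names=dict(post=(0,-237,45),pin=(0,130,56),stopb=(0,0,75),spare=(85,-180,75),h=(0,-160,75))
for k,p in names.items(): print(k,jig2w(p,*v).round(1),proj("top",jig2w(p,*v)).round(1),proj("scene",jig2w(p,*v)).round(1))
b=cv2.imread("pics/scene0.png")
for p in [(33,170,12),(33,-276,12),(-33,-276,12),(-33,170,12),(0,-237,58),(0,130,56),(0,-220,75),(0,-100,75),(85,-240,75),(85,-120,75),(42,-100,75)]:
    u=proj("scene",jig2w(p,*v))[0]; cv2.circle(b,(int(round(u[0]*8)),int(round(u[1]*8))),6,(0,255,0),-1,shift=3)
crop(0,215,215,160,90,5,"pics/s1.png",b)
E
```

```text
[ 4.84032482e+02  8.43196831e+01 -8.21688140e-02] [[-0.45  0.01]
 [ 0.67 -0.47]
 [ 0.48  0.21]
 [-0.7   0.08]
 [ 0.2   0.34]
 [-0.2  -0.26]]
post [[ 464.6 -151.9   45. ]] [[375.2 260.7]] [[336.  273.5]]
pin [[494.7 213.9  56. ]] [[241.  249.8]] [[241.6 235.9]]
stopb [[484.   84.3  75. ]] [[288.2 252.6]] [[271.8 241. ]]
spare [[ 554. -102.   75.]] [[357.3 226.7]] [[338.  247.7]]
h [[470.9 -75.1  75. ]] [[347.7 257.3]] [[313.9 255.8]]
```

View pics/s1.png

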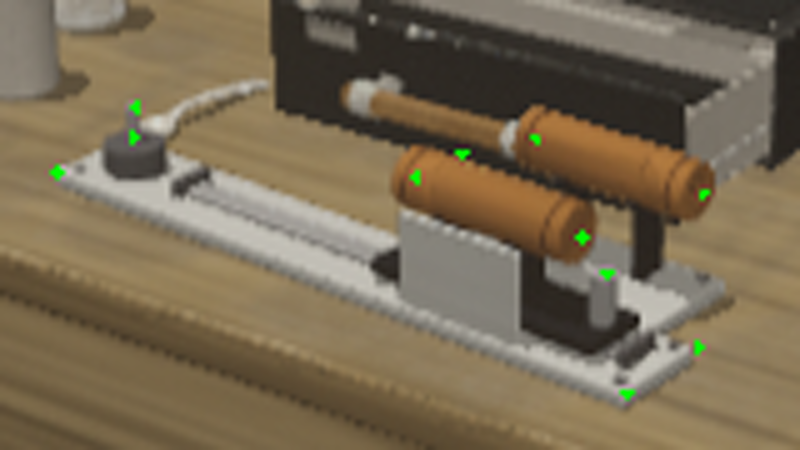

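The fit agrees with both views to about 2 mm. I'll move with the fingers closed to behind the push post.

>>> apply_moves(
  increments=[
    {"tx":0.336,"ty":-0.434,"rz":-8,"claw":0},
    {"tx":0.336,"ty":-0.434,"rz":-8,"claw":0},
    {"tx":0.336,"ty":-0.434,"rz":-8,"claw":0},
    {"tx":0.336,"ty":-0.434,"rz":-8,"claw":0},
    {"tx":0.336,"ty":-0.434,"rz":-8,"claw":0},
    {"tx":0.336,"ty":-0.434,"rz":-8,"claw":0},
    {"tx":0.336,"ty":-0.434,"rz":-8,"claw":0},
    {"tx":0.336,"ty":-0.434,"rz":-8,"claw":0},
    {"tx":0.336,"ty":-0.434,"rz":-8,"claw":0},
    {"tx":0.336,"ty":-0.434,"rz":-8,"claw":0},
    {"tx":0.336,"ty":-0.434,"rz":-8,"claw":0},
    {"tx":0.336,"ty":-0.434,"rz":-8,"claw":0},
  ],
)

```text
$.increments[0]: bad value
```

>>> apply_moves(
  increments=[
    {"tx":0.336,"ty":-0.434,"tz":0.0,"rx":0.0,"ry":0.0,"rz":-8.0,"claw":0.0},
  ],
)

```text
clock: 0.2
eef_pos: [168.4, 598.7, 230.2]
tool_rot: [3.139, -0.006, 2.775]
force: [-0.3, -0.5, -0.4]
width: 73.6
```

>>> apply_moves(
  increments=[
    {"tx":0.306,"ty":-0.396,"tz":0.0,"rx":0.0,"ry":0.0,"rz":-7.0,"claw":0.0},
    {"tx":0.306,"ty":-0.396,"tz":0.0,"rx":0.0,"ry":0.0,"rz":-7.0,"claw":0.0},
    {"tx":0.306,"ty":-0.396,"tz":0.0,"rx":0.0,"ry":0.0,"rz":-7.0,"claw":0.0},
    {"tx":0.306,"ty":-0.396,"tz":0.0,"rx":0.0,"ry":0.0,"rz":-7.0,"claw":0.0},
    {"tx":0.306,"ty":-0.396,"tz":0.0,"rx":0.0,"ry":0.0,"rz":-7.0,"claw":0.0},
    {"tx":0.306,"ty":-0.396,"tz":0.0,"rx":0.0,"ry":0.0,"rz":-7.0,"claw":0.0},
    {"tx":0.306,"ty":-0.396,"tz":0.0,"rx":0.0,"ry":0.0,"rz":-7.0,"claw":0.0},
    {"tx":0.306,"ty":-0.396,"tz":0.0,"rx":0.0,"ry":0.0,"rz":-7.0,"claw":0.0},
    {"tx":0.306,"ty":-0.396,"tz":0.0,"rx":0.0,"ry":0.0,"rz":-7.0,"claw":0.0},
    {"tx":0.306,"ty":-0.396,"tz":0.0,"rx":0.0,"ry":0.0,"rz":-7.0,"claw":0.0},
    {"tx":0.306,"ty":-0.396,"tz":0.0,"rx":0.0,"ry":0.0,"rz":-7.0,"claw":0.0},
    {"tx":0.306,"ty":-0.396,"tz":0.0,"rx":0.0,"ry":0.0,"rz":-7.0,"claw":0.0},
  ],
)

```text
clock: 1.4
eef_pos: [481.2, 196.8, 231.0]
tool_rot: [-3.141, -0.0, 2.153]
force: [-0.4, 0.9, -0.1]
width: -0.2
```

>>> apply_moves(
  increments=[
    {"tx":-0.019,"ty":-0.378,"tz":0.0,"rx":0.0,"ry":0.0,"rz":-7.6,"claw":0.0},
    {"tx":-0.019,"ty":-0.378,"tz":0.0,"rx":0.0,"ry":0.0,"rz":-7.6,"claw":0.0},
    {"tx":-0.019,"ty":-0.378,"tz":0.0,"rx":0.0,"ry":0.0,"rz":-7.6,"claw":0.0},
    {"tx":-0.019,"ty":-0.378,"tz":0.0,"rx":0.0,"ry":0.0,"rz":-7.6,"claw":0.0},
    {"tx":-0.019,"ty":-0.378,"tz":0.0,"rx":0.0,"ry":0.0,"rz":-7.6,"claw":0.0},
    {"tx":-0.019,"ty":-0.378,"tz":0.0,"rx":0.0,"ry":0.0,"rz":-7.6,"claw":0.0},
    {"tx":-0.019,"ty":-0.378,"tz":0.0,"rx":0.0,"ry":0.0,"rz":-7.6,"claw":0.0},
    {"tx":-0.019,"ty":-0.378,"tz":0.0,"rx":0.0,"ry":0.0,"rz":-7.6,"claw":0.0},
    {"tx":-0.019,"ty":-0.378,"tz":0.0,"rx":0.0,"ry":0.0,"rz":-7.6,"claw":0.0},
    {"tx":-0.019,"ty":-0.378,"tz":-0.1,"rx":0.0,"ry":0.0,"rz":-7.6,"claw":0.0},
    {"tx":-0.019,"ty":-0.378,"tz":-0.1,"rx":0.0,"ry":0.0,"rz":-7.6,"claw":0.0},
    {"tx":-0.019,"ty":-0.378,"tz":-0.1,"rx":0.0,"ry":0.0,"rz":-7.6,"claw":0.0},
  ],
)

```text
clock: 2.6
eef_pos: [457.9, -174.7, 126.1]
tool_rot: [-3.129, -0.005, 1.497]
force: [-0.0, 0.8, -0.5]
width: 0.3
```

>>> apply_moves(
  increments=[
    {"tx":0.0,"ty":0.0,"tz":-0.03,"rx":0.0,"ry":0.0,"rz":0.0,"claw":0.0},
    {"tx":0.0,"ty":0.0,"tz":-0.05,"rx":0.0,"ry":0.0,"rz":0.0,"claw":0.0},
    {"tx":0.0,"ty":0.0,"tz":-0.05,"rx":0.0,"ry":0.0,"rz":0.0,"claw":0.0},
    {"tx":0.0,"ty":0.0,"tz":-0.05,"rx":0.0,"ry":0.0,"rz":0.0,"claw":0.0},
    {"tx":0.0,"ty":0.0,"tz":-0.05,"rx":0.0,"ry":0.0,"rz":0.0,"claw":0.0},
  ],
)

```text
clock: 3.1
eef_pos: [463.3, -179.5, 83.3]
tool_rot: [3.138, 0.0, 1.495]
force: [0.8, 0.0, 0.3]
width: -0.2
```

>>> apply_moves(
  increments=[
    {"tx":-0.001,"ty":-0.001,"tz":-0.03,"rx":0.0,"ry":0.0,"rz":0.0,"claw":0.0},
    {"tx":-0.001,"ty":-0.001,"tz":-0.044,"rx":0.0,"ry":0.0,"rz":0.0,"claw":0.0},
    {"tx":-0.001,"ty":-0.001,"tz":-0.044,"rx":0.0,"ry":0.0,"rz":0.0,"claw":0.0},
    {"tx":-0.001,"ty":-0.001,"tz":-0.044,"rx":0.0,"ry":0.0,"rz":0.0,"claw":0.0},
    {"tx":0.0,"ty":0.004,"tz":-0.044,"rx":0.0,"ry":0.0,"rz":0.0,"claw":0.0},
    {"tx":0.0,"ty":0.008,"tz":-0.044,"rx":0.0,"ry":0.0,"rz":0.0,"claw":0.0},
    {"tx":0.0,"ty":0.013,"tz":-0.044,"rx":0.0,"ry":0.0,"rz":0.0,"claw":0.0},
    {"tx":0.001,"ty":0.018,"tz":-0.044,"rx":0.0,"ry":0.0,"rz":0.0,"claw":0.0},
    {"tx":0.001,"ty":0.023,"tz":-0.044,"rx":0.0,"ry":0.0,"rz":0.0,"claw":0.0},
  ],
)

```text
clock: 4.0
eef_pos: [463.5, -156.9, 37.7]
tool_rot: [3.14, 0.001, 1.493]
force: [0.4, -2.7, 1.2]
width: -0.1
```

>>> apply_moves(
  increments=[
    {"tx":0.001,"ty":0.008,"tz":0.0,"rx":0.0,"ry":0.0,"rz":0.0,"claw":0.0},
    {"tx":0.001,"ty":0.016,"tz":0.0,"rx":0.0,"ry":0.0,"rz":0.0,"claw":0.0},
    {"tx":0.002,"ty":0.024,"tz":0.0,"rx":0.0,"ry":0.0,"rz":0.0,"claw":0.0},
    {"tx":0.003,"ty":0.032,"tz":0.0,"rx":0.0,"ry":0.0,"rz":0.0,"claw":0.0},
    {"tx":0.003,"ty":0.04,"tz":0.0,"rx":0.0,"ry":0.0,"rz":0.0,"claw":0.0},
    {"tx":0.004,"ty":0.048,"tz":0.0,"rx":0.0,"ry":0.0,"rz":0.0,"claw":0.0},
    {"tx":0.005,"ty":0.056,"tz":0.0,"rx":0.0,"ry":0.0,"rz":0.0,"claw":0.0},
    {"tx":0.005,"ty":0.064,"tz":0.0,"rx":0.0,"ry":0.0,"rz":0.0,"claw":0.0},
    {"tx":0.006,"ty":0.072,"tz":0.0,"rx":0.0,"ry":0.0,"rz":0.0,"claw":0.0},
    {"tx":0.007,"ty":0.08,"tz":0.0,"rx":0.0,"ry":0.0,"rz":0.0,"claw":0.0},
    {"tx":0.007,"ty":0.088,"tz":0.0,"rx":0.0,"ry":0.0,"rz":0.0,"claw":0.0},
    {"tx":0.008,"ty":0.096,"tz":0.0,"rx":0.0,"ry":0.0,"rz":0.0,"claw":0.0},
  ],
)

```text
clock: 5.2
eef_pos: [470.6, -59.7, 37.2]
tool_rot: [-3.141, -0.0, 1.494]
force: [0.4, 0.2, -0.0]
width: -0.2
```

>>> apply_moves(
  increments=[
    {"tx":0.001,"ty":0.01,"tz":0.0,"rx":0.0,"ry":0.0,"rz":0.0,"claw":0.0},
    {"tx":0.002,"ty":0.02,"tz":0.0,"rx":0.0,"ry":0.0,"rz":0.0,"claw":0.0},
    {"tx":0.003,"ty":0.03,"tz":0.0,"rx":0.0,"ry":0.0,"rz":0.0,"claw":0.0},
    {"tx":0.003,"ty":0.037,"tz":0.0,"rx":0.0,"ry":0.0,"rz":0.0,"claw":0.0},
    {"tx":0.003,"ty":0.044,"tz":0.0,"rx":0.0,"ry":0.0,"rz":0.0,"claw":0.0},
    {"tx":0.003,"ty":0.044,"tz":0.0,"rx":0.0,"ry":0.0,"rz":0.0,"claw":0.0},
    {"tx":0.001,"ty":0.02,"tz":0.0,"rx":0.0,"ry":0.0,"rz":0.0,"claw":0.0},
    {"tx":0.001,"ty":0.02,"tz":0.05,"rx":0.0,"ry":0.0,"rz":0.0,"claw":0.0},
    {"tx":0.001,"ty":0.02,"tz":0.1,"rx":0.0,"ry":0.0,"rz":0.0,"claw":0.0},
    {"tx":0.001,"ty":0.02,"tz":0.15,"rx":0.0,"ry":0.0,"rz":0.0,"claw":0.0854},
    {"tx":0.001,"ty":0.02,"tz":0.18,"rx":0.0,"ry":0.0,"rz":0.0,"claw":0.0854},
    {"tx":0.001,"ty":0.02,"tz":0.18,"rx":0.0,"ry":0.0,"rz":0.0,"claw":0.0854},
  ],
)

```text
clock: 6.4
eef_pos: [474.4, -41.7, 221.3]
tool_rot: [3.133, -0.001, 1.493]
force: [1.0, 0.5, 0.2]
width: 43.2
```

```bash
python3 - <<'E'
from h import *
b=get_image("scene")[:,:,::-1].copy(); a=get_image("top")[:,:,::-1].copy()
A=cv2.resize(a[205:290,220:400],None,fx=4,fy=4,interpolation=2); B=cv2.resize(b[205:290,215:395],None,fx=4,fy=4,interpolation=2)
cv2.imwrite("pics/c2.png",np.vstack([A[:300],B[:300]])); cv2.imwrite("pics/rawt2.png",a);cv2.imwrite("pics/raws2.png",b)
v=np.load("jig.npy")
for p in [(0,-60,75),(0,60,75),(0,-77,58),(0,130,56)]:
  w=jig2w(p,*v); print(p,((proj("top",w)-[220,205])*4).round(),((proj("scene",w)-[215,205])*4+[0,300]).round())
print(read_state()['eef_pos'],read_state()['force'])
E
```

```text
(0, -60, 75) [[362. 197.]] [[288. 465.]]
(0, 60, 75) [[184. 184.]] [[169. 424.]]
(0, -77, 58) [[388. 202.]] [[306. 493.]]
(0, 130, 56) [[ 84. 179.]] [[106. 424.]]
[471.88139073 -40.78078345 217.8091104 ] [-0.37824248 -0.46569913 -0.33143784]
```

View pics/c2.png

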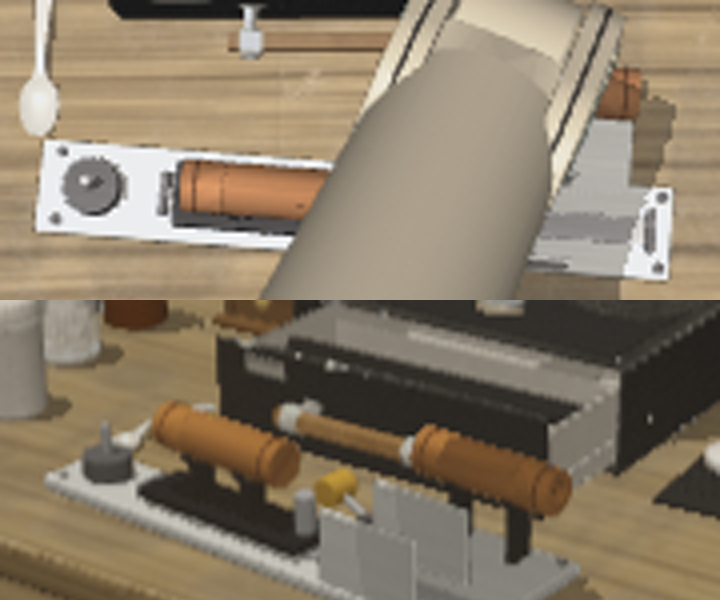

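Carrier is at its new stop, with the handle centred as predicted. Its −y end face shows no bore, so I'll plan for −y end down. Next I move to the leaning pregrasp.

>>> apply_moves(
  increments=[
    {"tx":0.017,"ty":0.182,"tz":0.0,"rx":-8.97,"ry":0.74,"rz":0.0,"claw":0.0854},
    {"tx":0.017,"ty":0.182,"tz":0.0,"rx":-8.97,"ry":0.74,"rz":0.0,"claw":0.0854},
    {"tx":0.017,"ty":0.182,"tz":0.0,"rx":-8.97,"ry":0.74,"rz":0.0,"claw":0.0854},
    {"tx":0.017,"ty":0.182,"tz":0.0,"rx":-8.97,"ry":0.74,"rz":0.0,"claw":0.0854},
    {"tx":0.017,"ty":0.182,"tz":0.0,"rx":-8.97,"ry":0.74,"rz":0.0,"claw":0.0854},
    {"tx":0.017,"ty":0.182,"tz":0.0,"rx":-8.97,"ry":0.74,"rz":0.0,"claw":0.0854},
    {"tx":0.017,"ty":0.182,"tz":0.0,"rx":-8.97,"ry":0.74,"rz":0.0,"claw":0.0854},
    {"tx":0.017,"ty":0.182,"tz":-0.06,"rx":-8.97,"ry":0.74,"rz":0.0,"claw":0.0854},
    {"tx":0.017,"ty":0.182,"tz":-0.06,"rx":-8.97,"ry":0.74,"rz":0.0,"claw":0.0854},
    {"tx":0.017,"ty":0.182,"tz":-0.06,"rx":-8.97,"ry":0.74,"rz":0.0,"claw":0.0854},
    {"tx":0.017,"ty":0.182,"tz":-0.06,"rx":-8.97,"ry":0.74,"rz":0.0,"claw":0.0854},
    {"tx":0.017,"ty":0.182,"tz":-0.06,"rx":-8.97,"ry":0.74,"rz":0.0,"claw":0.0854},
  ],
)

```text
clock: 7.7
eef_pos: [489.7, 140.6, 159.4]
tool_rot: [-3.14, 0.783, 1.492]
force: [0.1, -0.9, 0.1]
width: 85.4
```

```bash
cat > st.py <<'E'
from h import *
s=read_state(); v=np.load("jig.npy"); Rj=R.from_euler('z',v[2]); Rt=R.from_euler('xyz',s['tool_rot'])
p=Rj.inv().apply(s['eef_pos']-[v[0],v[1],0]); t=Rj.inv()*Rt
print('clock',s['clock'],'eef',s['eef_pos'].round(1),'jigTCP',p.round(1),'ztool',t.as_matrix()[:,2].round(3),'ytool',t.as_matrix()[:,1].round(3)); print('grasp pt jig',(p-19*t.as_matrix()[:,2]).round(1)); print('q',s['qpos'].round(2),'F',s['force'].round(1),'w',round(s['width'],1))
E
python3 st.py
```

```text
clock 7.7 eef [489.7 140.6 159.4] jigTCP [  1.1  56.6 159.4] ztool [ 0.    -0.705 -0.709] ytool [ 1.     0.002 -0.001]
grasp pt jig [  1.1  70.  172.9]
q [-1.14  1.    0.83  1.69 -0.02  1.1  -0.51] F [ 0.1 -0.9  0.1] w 85.4
```

>>> apply_moves(
  increments=[
    {"tx":-0.001,"ty":0.0,"tz":-0.028,"rx":0.0,"ry":0.0,"rz":0.0,"claw":0.0854},
    {"tx":-0.003,"ty":-0.02,"tz":-0.048,"rx":0.0,"ry":0.0,"rz":0.0,"claw":0.0854},
    {"tx":-0.004,"ty":-0.04,"tz":-0.068,"rx":0.0,"ry":0.0,"rz":0.0,"claw":0.0854},
    {"tx":-0.006,"ty":-0.055,"tz":-0.083,"rx":0.0,"ry":0.0,"rz":0.0,"claw":0.0854},
    {"tx":-0.007,"ty":-0.065,"tz":-0.093,"rx":0.0,"ry":0.0,"rz":0.0,"claw":0.0854},
    {"tx":-0.007,"ty":-0.07,"tz":-0.098,"rx":0.0,"ry":0.0,"rz":0.0,"claw":0.0854},
    {"tx":-0.007,"ty":-0.07,"tz":-0.098,"rx":0.0,"ry":0.0,"rz":0.0,"claw":0.0854},
    {"tx":-0.007,"ty":-0.07,"tz":-0.098,"rx":0.0,"ry":0.0,"rz":0.0,"claw":0.0854},
    {"tx":-0.007,"ty":-0.07,"tz":-0.098,"rx":0.0,"ry":0.0,"rz":0.0,"claw":0.0854},
  ],
)

```text
clock: 8.6
eef_pos: [482.6, 72.3, 59.9]
tool_rot: [-3.138, 0.784, 1.496]
force: [-0.4, -0.2, 0.1]
width: 85.2
```

```bash
python3 st.py; python3 -c "
from h import *
b=get_image('scene')[:,:,::-1].copy()
crop(0,215,160,160,120,5,'pics/s3.png',b)"
```

```text
clock 8.6 eef [482.6  72.3  59.9] jigTCP [ -0.4 -12.1  59.9] ztool [ 0.002 -0.706 -0.708] ytool [ 1.     0.005 -0.002]
grasp pt jig [-0.5  1.3 73.3]
q [-1.06  1.12  0.77  1.83 -0.06  0.83 -0.51] F [-0.4 -0.2  0.1] w 85.2
```

View pics/s3.png

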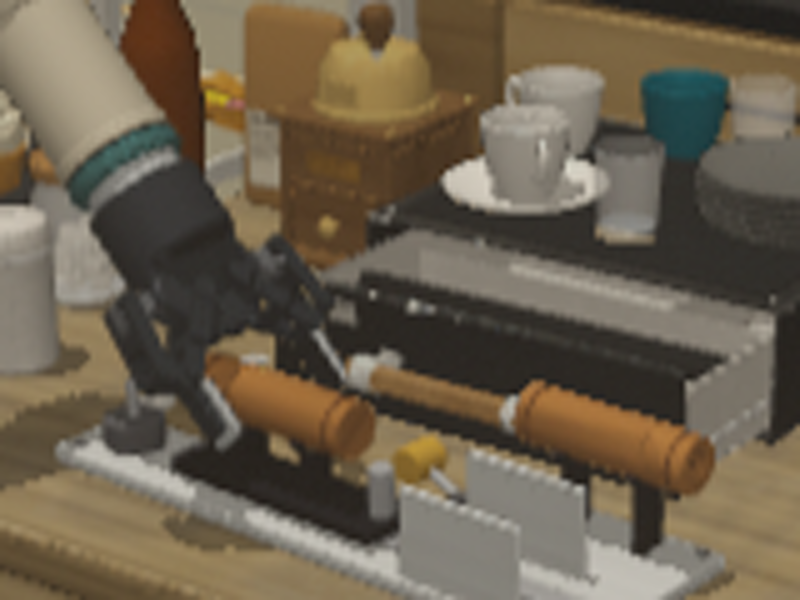

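The fingers straddle the handle, with its near end at (352,425) looking plain. I'll close and lift.

>>> apply_moves(
  increments=[
    {"tx":0.0,"ty":-0.001,"tz":0.001,"rx":0.0,"ry":0.0,"rz":0.0,"claw":0.0},
    {"tx":0.0,"ty":-0.001,"tz":0.001,"rx":0.0,"ry":0.0,"rz":0.0,"claw":0.0},
    {"tx":0.0,"ty":-0.001,"tz":0.001,"rx":0.0,"ry":0.0,"rz":0.0,"claw":0.0},
    {"tx":0.0,"ty":-0.001,"tz":0.001,"rx":0.0,"ry":0.0,"rz":0.0,"claw":0.0},
    {"tx":0.0,"ty":-0.001,"tz":0.001,"rx":0.0,"ry":0.0,"rz":0.0,"claw":0.0},
    {"tx":0.0,"ty":-0.001,"tz":0.001,"rx":0.0,"ry":0.0,"rz":0.0,"claw":0.0},
    {"tx":0.0,"ty":-0.001,"tz":0.001,"rx":0.0,"ry":0.0,"rz":0.0,"claw":0.0},
    {"tx":0.0,"ty":-0.001,"tz":0.001,"rx":0.0,"ry":0.0,"rz":0.0,"claw":0.0},
    {"tx":0.0,"ty":-0.001,"tz":0.001,"rx":0.0,"ry":0.0,"rz":0.0,"claw":0.0},
  ],
)

```text
clock: 9.55
eef_pos: [482.4, 70.3, 60.5]
tool_rot: [-3.138, 0.785, 1.496]
force: [2.8, 2.0, 3.6]
width: 34.6
```

```bash
python3 st.py
```

```text
clock 9.55 eef [482.4  70.3  60.5] jigTCP [ -0.5 -14.1  60.5] ztool [ 0.001 -0.707 -0.707] ytool [ 1.     0.004 -0.003]
grasp pt jig [-0.5 -0.6 74. ]
q [-1.06  1.12  0.78  1.84 -0.05  0.82 -0.51] F [2.8 2.  3.6] w 34.6
```

>>> apply_moves(
  increments=[
    {"tx":0.0,"ty":0.0,"tz":0.02,"rx":0.0,"ry":0.0,"rz":0.0,"claw":0.0},
    {"tx":0.0,"ty":0.0,"tz":0.05,"rx":0.0,"ry":0.0,"rz":0.0,"claw":0.0},
    {"tx":0.0,"ty":0.0,"tz":0.09,"rx":0.0,"ry":0.0,"rz":0.0,"claw":0.0},
    {"tx":0.0,"ty":0.02,"tz":0.12,"rx":1.5,"ry":-0.12,"rz":0.0,"claw":0.0},
    {"tx":0.003,"ty":0.04,"tz":0.14,"rx":3.0,"ry":-0.25,"rz":0.0,"claw":0.0},
    {"tx":0.005,"ty":0.06,"tz":0.14,"rx":4.5,"ry":-0.37,"rz":0.0,"claw":0.0},
    {"tx":0.007,"ty":0.08,"tz":0.14,"rx":6.0,"ry":-0.5,"rz":0.0,"claw":0.0},
    {"tx":0.008,"ty":0.1,"tz":0.14,"rx":7.5,"ry":-0.62,"rz":0.0,"claw":0.0},
    {"tx":0.009,"ty":0.115,"tz":0.14,"rx":9.0,"ry":-0.74,"rz":0.0,"claw":0.0},
    {"tx":0.01,"ty":0.13,"tz":0.14,"rx":10.5,"ry":-0.86,"rz":0.0,"claw":0.0},
    {"tx":0.011,"ty":0.145,"tz":0.14,"rx":12.0,"ry":-0.99,"rz":0.0,"claw":0.0},
    {"tx":0.013,"ty":0.158,"tz":0.14,"rx":13.5,"ry":-1.11,"rz":0.0,"claw":0.0},
  ],
)

```text
clock: 10.75
eef_pos: [493.8, 229.0, 200.7]
tool_rot: [3.14, -0.402, 1.494]
force: [0.6, 0.3, -1.8]
width: 34.6
```

>>> apply_moves(
  increments=[
    {"tx":0.0,"ty":0.0,"tz":0.0,"rx":1.5,"ry":-0.12,"rz":0.0,"claw":0.0},
    {"tx":0.0,"ty":0.0,"tz":0.0,"rx":3.0,"ry":-0.25,"rz":0.0,"claw":0.0},
    {"tx":0.0,"ty":0.0,"tz":0.0,"rx":4.5,"ry":-0.37,"rz":0.0,"claw":0.0},
    {"tx":0.0,"ty":0.0,"tz":0.0,"rx":4.5,"ry":-0.37,"rz":0.0,"claw":0.0},
    {"tx":0.0,"ty":0.0,"tz":0.0,"rx":4.5,"ry":-0.37,"rz":0.0,"claw":0.0},
    {"tx":0.0,"ty":0.0,"tz":0.0,"rx":4.5,"ry":-0.37,"rz":0.0,"claw":0.0},
  ],
)

```text
clock: 11.35
eef_pos: [494.7, 227.0, 199.6]
tool_rot: [3.14, -0.79, 1.491]
force: [0.9, -0.1, -0.6]
width: 34.6
```

```bash
python3 st.py; python3 -c "
from h import *
b=get_image('scene')[:,:,::-1].copy()
a=get_image('top')[:,:,::-1].copy()
A=cv2.resize(a[200:290,180:340],None,fx=4,fy=4,interpolation=2);B=cv2.resize(b[170:230,170:330],None,fx=4,fy=4,interpolation=2)
A=A[:300];B=cv2.resize(b[185:260,190:350],None,fx=4,fy=4,interpolation=2)
cv2.imwrite('pics/c4.png',np.vstack([A,B]))"
```

```text
clock 11.35 eef [494.7 227.  199.6] jigTCP [ -1.  143.1 199.6] ztool [-0.     0.71  -0.704] ytool [1.    0.001 0.001]
grasp pt jig [ -1.  129.6 213. ]
q [ 0.28  0.64 -0.43  2.11 -1.09  0.61  0.83] F [ 0.9 -0.1 -0.6] w 34.6
```

View pics/c4.png

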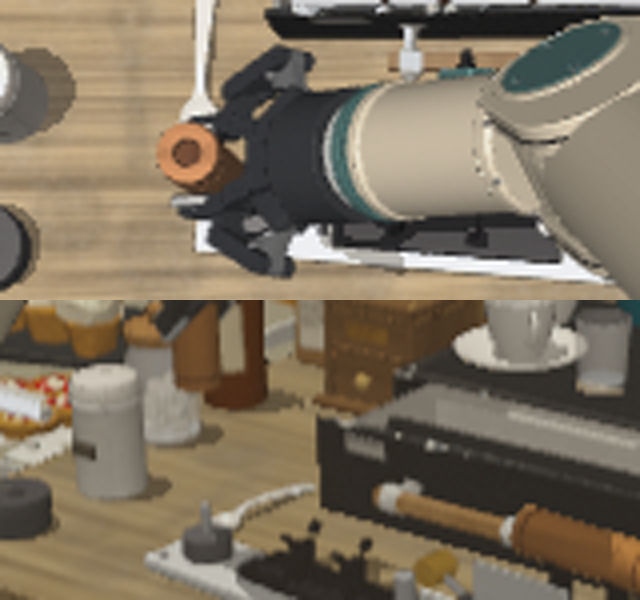

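The bore is clearly visible facing up, at (187,152) in the top crop. I'll lower the solid end onto the pin to confirm.

>>> apply_moves(
  increments=[
    {"tx":0.001,"ty":0.001,"tz":-0.02,"rx":0.0,"ry":0.0,"rz":0.0,"claw":0.0},
    {"tx":0.001,"ty":0.001,"tz":-0.04,"rx":0.0,"ry":0.0,"rz":0.0,"claw":0.0},
    {"tx":0.001,"ty":0.001,"tz":-0.06,"rx":0.0,"ry":0.0,"rz":0.0,"claw":0.0},
    {"tx":0.001,"ty":0.001,"tz":-0.06,"rx":0.0,"ry":0.0,"rz":0.0,"claw":0.0},
    {"tx":0.001,"ty":0.001,"tz":-0.06,"rx":0.0,"ry":0.0,"rz":0.0,"claw":0.0},
  ],
)

```text
clock: 11.95
eef_pos: [494.9, 231.1, 140.4]
tool_rot: [3.138, -0.79, 1.499]
force: [-0.3, 0.4, -0.7]
width: 34.5
```

```bash
python3 st.py; python3 -c "
from h import *
v=np.load('jig.npy');w=ray('top',(226.4,237.6),273.5);print(R.from_euler('z',-v[2]).apply(w-[v[0],v[1],0]))"
```

```text
clock 11.95 eef [494.9 231.1 140.4] jigTCP [ -1.2 147.2 140.4] ztool [-0.003  0.71  -0.704] ytool [1.    0.008 0.003]
grasp pt jig [ -1.1 133.7 153.8]
q [ 0.38  0.8  -0.61  2.13 -1.09  0.41  0.91] F [-0.3  0.4 -0.7] w 34.5
[ -0.43465063 129.72037476 273.5       ]
```

>>> apply_moves(
  increments=[
    {"tx":0.0,"ty":-0.002,"tz":-0.015,"rx":0.0,"ry":0.0,"rz":0.0,"claw":0.0},
    {"tx":0.0,"ty":-0.002,"tz":-0.028,"rx":0.0,"ry":0.0,"rz":0.0,"claw":0.0},
    {"tx":0.0,"ty":-0.002,"tz":-0.034,"rx":0.0,"ry":0.0,"rz":0.0,"claw":0.0},
    {"tx":0.0,"ty":-0.002,"tz":-0.034,"rx":0.0,"ry":0.0,"rz":0.0,"claw":0.0},
    {"tx":0.0,"ty":-0.002,"tz":-0.034,"rx":0.0,"ry":0.0,"rz":0.0,"claw":0.0},
  ],
)

```text
clock: 12.45
eef_pos: [496.0, 227.9, 107.1]
tool_rot: [3.135, -0.791, 1.498]
force: [-0.2, 0.2, 0.1]
width: 34.7
```

```bash
python3 st.py
```

```text
clock 12.45 eef [496.  227.9 107.1] jigTCP [1.000e-01 1.440e+02 1.071e+02] ztool [-0.     0.711 -0.703] ytool [1.    0.005 0.004]
grasp pt jig [1.000e-01 1.305e+02 1.205e+02]
q [ 0.43  0.9  -0.68  2.13 -1.09  0.31  0.96] F [-0.2  0.2  0.1] w 34.7
```

Handle middle is near 121 mm, so 5 mm to go to the tip.

>>> apply_moves(
  increments=[
    {"tx":0.0,"ty":0.0,"tz":-0.002,"rx":0.0,"ry":0.0,"rz":0.0,"claw":0.0},
    {"tx":0.0,"ty":0.0,"tz":-0.004,"rx":0.0,"ry":0.0,"rz":0.0,"claw":0.0},
    {"tx":0.0,"ty":0.0,"tz":-0.006,"rx":0.0,"ry":0.0,"rz":0.0,"claw":0.0},
    {"tx":0.0,"ty":0.0,"tz":-0.006,"rx":0.0,"ry":0.0,"rz":0.0,"claw":0.0},
    {"tx":0.0,"ty":0.0,"tz":-0.006,"rx":0.0,"ry":0.0,"rz":0.0,"claw":0.0},
  ],
)

```text
clock: 12.95
eef_pos: [496.0, 227.3, 100.4]
tool_rot: [3.137, -0.791, 1.496]
force: [0.4, 0.1, -0.9]
width: 34.5
```

```bash
python3 st.py
```

```text
clock 12.95 eef [496.  227.3 100.4] jigTCP [  0.2 143.5 100.4] ztool [-0.     0.711 -0.703] ytool [1.    0.004 0.004]
grasp pt jig [  0.2 130.  113.8]
q [ 0.44  0.92 -0.69  2.13 -1.09  0.29  0.97] F [ 0.4  0.1 -0.9] w 34.5
```

>>> apply_moves(
  increments=[
    {"tx":0.0,"ty":0.0,"tz":-0.0015,"rx":0.0,"ry":0.0,"rz":0.0,"claw":0.0},
    {"tx":0.0,"ty":0.0,"tz":-0.003,"rx":0.0,"ry":0.0,"rz":0.0,"claw":0.0},
    {"tx":0.0,"ty":0.0,"tz":-0.003,"rx":0.0,"ry":0.0,"rz":0.0,"claw":0.0},
    {"tx":0.0,"ty":0.0,"tz":-0.003,"rx":0.0,"ry":0.0,"rz":0.0,"claw":0.0},
  ],
)

```text
clock: 13.35
eef_pos: [496.1, 228.3, 100.1]
tool_rot: [3.135, -0.795, 1.498]
force: [-2.7, -9.1, 20.0]
width: 34.2
```

```bash
python3 st.py;  python3 -c "
from h import *
b=get_image('scene')[:,:,::-1].copy(); a=get_image('top')[:,:,::-1].copy()
A=cv2.resize(a[200:275,180:340],None,fx=4,fy=4,interpolation=2);B=cv2.resize(b[185:260,190:350],None,fx=4,fy=4,interpolation=2)
cv2.imwrite('pics/c5.png',np.vstack([A,B]))"
```

```text
clock 13.35 eef [496.1 228.3 100.1] jigTCP [  0.2 144.5 100.1] ztool [ 0.     0.714 -0.7  ] ytool [1.    0.005 0.005]
grasp pt jig [  0.2 130.9 113.4]
q [ 0.44  0.92 -0.7   2.13 -1.09  0.29  0.98] F [-2.7 -9.1 20. ] w 34.2
```

View pics/c5.png

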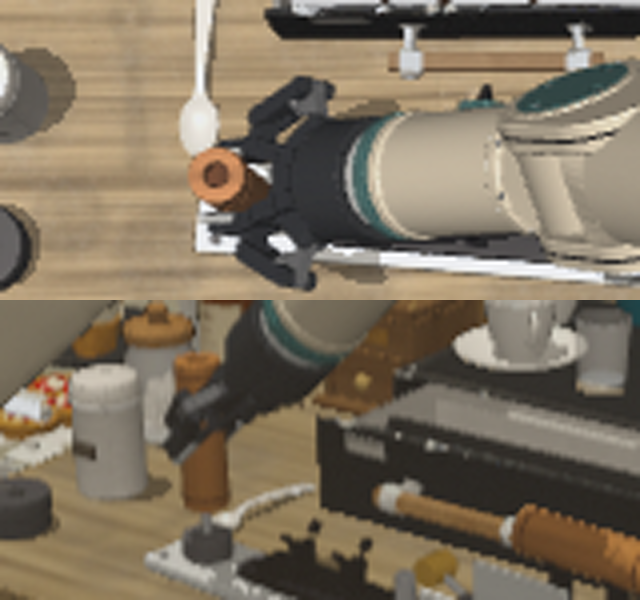

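Contact at 20 N with the middle at about 114 mm: the lower end is solid and rests on the pin tip at (208,515), and the bore is up at (217,173). I'll hold briefly, then lift.

>>> apply_moves(
  increments=[
    {"tx":0.0,"ty":0.0,"tz":0.0,"rx":0.0,"ry":0.0,"rz":0.0,"claw":0.0},
    {"tx":0.0,"ty":0.0,"tz":0.0,"rx":0.0,"ry":0.0,"rz":0.0,"claw":0.0},
    {"tx":0.0,"ty":0.0,"tz":0.02,"rx":0.0,"ry":0.0,"rz":0.0,"claw":0.0},
    {"tx":0.0,"ty":0.0,"tz":0.04,"rx":0.0,"ry":0.0,"rz":0.0,"claw":0.0},
    {"tx":0.0,"ty":0.0,"tz":0.06,"rx":0.0,"ry":0.0,"rz":0.0,"claw":0.0},
    {"tx":0.0,"ty":0.0,"tz":0.08,"rx":0.0,"ry":0.0,"rz":0.0,"claw":0.0},
    {"tx":0.0,"ty":0.0,"tz":0.09,"rx":0.0,"ry":0.0,"rz":0.0,"claw":0.0},
    {"tx":0.0,"ty":0.0,"tz":0.09,"rx":0.0,"ry":0.0,"rz":0.0,"claw":0.0},
    {"tx":0.0,"ty":0.0,"tz":0.09,"rx":0.0,"ry":0.0,"rz":0.0,"claw":0.0},
    {"tx":0.0,"ty":0.0,"tz":0.09,"rx":0.0,"ry":0.0,"rz":0.0,"claw":0.0},
    {"tx":0.0,"ty":0.0,"tz":0.09,"rx":0.0,"ry":0.0,"rz":0.0,"claw":0.0},
    {"tx":0.0,"ty":0.0,"tz":0.09,"rx":0.0,"ry":0.0,"rz":0.0,"claw":0.0},
  ],
)

```text
clock: 14.65
eef_pos: [495.6, 227.2, 186.7]
tool_rot: [3.139, -0.791, 1.494]
force: [0.7, -0.1, -1.2]
width: 34.9
```

```bash
python3 st.py;  python3 -c "
from h import *
print(read_state()['qd'].round(3))
b=get_image('scene')[:,:,::-1].copy(); a=get_image('top')[:,:,::-1].copy()
A=cv2.resize(a[205:280,200:400],None,fx=3.9,fy=3.9,interpolation=2);B=cv2.resize(b[185:260,190:390],None,fx=3.9,fy=3.9,interpolation=2)
cv2.imwrite('pics/c6.png',np.vstack([A,B]))"
```

```text
clock 14.65 eef [495.6 227.2 186.7] jigTCP [ -0.2 143.4 186.7] ztool [-0.001  0.711 -0.703] ytool [1.    0.004 0.002]
grasp pt jig [ -0.2 129.8 200. ]
q [ 0.38  0.7  -0.59  2.11 -1.    0.5   0.76] F [ 0.7 -0.1 -1.2] w 34.9
[-0.    -0.004 -0.    -0.002  0.001  0.002 -0.001]
```

View pics/c6.png

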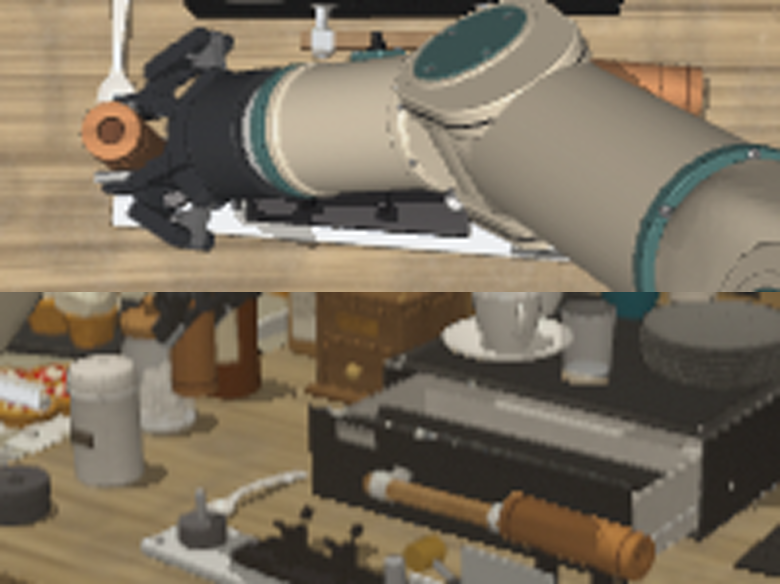

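The handle is held upright with the bore up at (110,130), its middle at about 200 mm and clear of the pin. The carrier is still at its new stop, the spare is in its cradle and the shaker hasn't moved. Handing in.

```bash
python3 -c "
from cell import *
print(finish_job())"
```

```text
the job is handed in; nothing more can be done
None
```

I pushed the carrier to its new stop, tested the handle on the feeler pin, and handed the job in at about 14.8 s of the 72 s allowed. `finish_job` reports no verdict.

- **Grasp:** I gripped the handle across x with the tool leaning 45° and stood it upright with its −y end down.
- **Feel test:** The end stopped on the pin at about 20 N. The handle's middle was then at about 114 mm, against 116 mm expected for a solid end and 92 mm for a bored one. The top camera showed the bore facing up, so I did not need to turn it over.
- **Last checks:** The handle was held at a 35 mm finger opening and at rest, with its middle at about 200 mm and clear of the pin. The carrier was still at the new stop, and the spare handle and shaker looked unmoved. The shot timer was outside the last pictures and nowhere near the arm's path.
- **Small disagreements:**
  - Contact came about 2 mm lower than expected, which is within the calibration error or a slight slip in the grip.
  - Joint 5 ran close to its limit (−1.09 against −1.10) over the pin, and stood at −1.00 in the final pose.

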